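# Latch the lap case

## Robot

A 7-joint arm with a two-finger parallel gripper is mounted at the origin on the work surface. World frame = base frame: x ahead of the robot, y to its left, z up, the work surface at z = 0. Lengths are in m, angles in degrees, forces in N, time in s.
With the tool pointing down it reaches from about 0.425 to 0.875 m from the base axis. Payload 4.7 kg.
Tool frame: the origin (TCP) lies midway between the tips of the shut fingers; the grasp point (between the pads) lies env.grip_point_offset behind it (env.grip_point_offset is the distance from the TCP to the grasp point, in m); z points along the fingers, y is the line along which they close (so a half turn about z gives the same grasp; the last joint's range is limited). The gripper opens to 87 mm and grips with 3 to 60 N. Pads are 19 mm wide; open, the fingers measure 117 mm over their backs; the gripper's body (75 mm by 190 mm) begins 51 mm behind the grasp point.
Start: joints at [70.938, 18.392, -4.016, 83.108, 1.295, 78.541, -3.26], TCP at [0.221, -0.611, 0.223] pointing down, gripper open.
Joint ranges: [-163.93, 163.93], [-17.29, 119.83], [-79.2, 71.16], [3.27, 140.29], [-89.18, 269.18], [5.43, 117.66], [-154.24, 154.24]. Speed limits (degrees/s): [147.25, 147.25, 180, 180, 180, 180, 180].

## Interface

Orientations are given as [roll, pitch, yaw] about the fixed x, y, z axes, in that order (R = Rz(yaw) Ry(pitch) Rx(roll)).
In Python, from cell import env gives the robot as it stands.
- The arm moves only by the shell command python3 -m creep 'ROWS' [FORCE]. ROWS is a JSON object of lists of equal length, an entry for each row: "translation": the shift along the tool's x, y, z in units of 0.08 m (1.0 is 0.08 m), a list of three; "turn": the turn, a rotation vector about the tool's x, y, z in units of 180 degrees (1.0 is 180 degrees), a list of three; "grip": the opening, from 0 (shut) to 1 (fully open). In form: {"translation": [[x, y, z], ...], "turn": [[ax, ay, az], ...], "grip": [grip, ...]}. A call has 1 to 5 rows; each row shifts and turns the commanded pose from where the row before left it, along the tool's axes as they then stand; what a row does not reach is not made up. A row lasts 1/8 s, in which the tool goes at most 62.5 mm and 10.7 degrees, less where a joint would pass 70% of its speed; a pose out of reach is approached as far as the arm can. A call with a number of a shift or a turn outside -1 to 1 is refused whole. A call with a gripper value outside its range is refused whole. The fingers move at their own pace and stop on an object; FORCE is the grip in N (left out, the last holds). Time passes only in rows, so rows that do not move let the fingers close. It gives the time, the measured TCP pose, the force, the opening and the grip force at its end, in the units of the state.
- env.get_obs(): the state, without advancing time (a new reading comes with each control period).
- env.read_camera(name): name is "scene" or "top" or "wrist"; returns a dict with "frame" (480x640x3 uint8, red, green, blue), "z_map" (480x640 float32, m along the optical axis (not along the pixel's ray), 0 where there is no reading), "K" (3x3 intrinsics, pixels), "rvec" (rotation vector, rad) and "tvec" (3), from world to camera coordinates, as OpenCV has them. Camera axes: x right, y down, z forward; pixel columns grow to the right and rows downward; lengths in m; the calibration is good to about 2 mm. A picture is of the moment at which its call begins.
- env.sign_off(): hands the job in; it is judged then, once.
The state is a dict: "time_s": time; "qpos": joint angles; "joint_velocities": joint speeds; "effort": joint torques, N m; "tool_pos": TCP position; "tool_rot": TCP orientation; "force": force on the tool from outside, world axes, zero at the start; "wrist_torque": the same for the moment, N m; "grip_width": finger opening in m; "grasp_force": force on a finger pad.
Only numpy, scipy, OpenCV 4.12 (cv2) and the standard library are available. Lean on these libraries where they do the work, as an engineer would, in place of code of your own. Each camera call takes 0.05 s, during which the arm holds its last target. There are 200 camera calls.

## Task

The carrying case of grinding laps stands a little ajar on the bench with its draw latch undone. Hook the latch's loop over the keeper, then press the lever flat, past centre and firmly home on its rubber pad, so that it stays down by itself and holds the front half drawn in. Feel your way, never force anything, and leave the other things on the bench alone.

Things in the scene. Friction and masses are not known exactly. Their poses are not given: they have to be found in the camera images.
- case: Black carrying case with aluminium edges, heavy, does not move; 160 x 230 x 175 mm high, split into a front and a rear half (front is -x; seam at x 13 mm). Origin: on the bench below the middle of the latch; x across the seam to the rear, y along the seam, z up. The latch lies across the seam on the top (z 175), in the plane y = 0: lever on the front half, keeper on the rear half.
- front_half (a joint): Tilt of the front half about the hinge at the bottom of the seam, rad: 0 fully shut; rests ajar on its springy gasket at 0.056 (latch out by 10 mm), stiff: 11 N per mm at the latch. The latched state is 0.008 to 0.043, set by the keeper. No need to push it by hand: the latch draws it in.
- lever (a joint): Steel lever of the latch, 50 mm long, 28 mm wide, 3 mm thick, rad: 0 flat (pointing to -x), 1.57 upright, 2.1 far stop. Past centre below 0.11. It ends on a rubber pad 40 mm from the axis, set up to 3 mm higher or lower than flat: home is anywhere from -0.08 to 0.08. Closing takes up to 10 N near the tip; firmly home is 10 to 20 N on the pad; over 30 N on lever or case is forcing.
- lever_pivot (a point): Axis of the lever (along the case's y), 17 mm above the case's top, at x = 0 of the case if fully shut, -10 mm when ajar. Measured from it with the lever flat: the lever's upper face is 4 mm higher, its tip 50 mm to -x, and the loop's pivot 13 mm away, at -13 mm in x and +0.5 mm in z; both turn with the lever.
- lever_tip (a point): Middle of the lever's free end, on its upper face (the face that looks to the keeper when the lever is up, upwards when flat), 50 mm from the lever's axis.
- loop (a joint): Angle of the loop relative to the lever, rad; from the loop's pivot the bar lies (loop - lever - 0.152) above level, towards +x. 0: flat and latched. Light friction holds it where it is put. The tilted bar has 2 mm play in the keeper's slot: search by feel. Height of the bar's centre above the case top: lying on the lip 20 to 21 mm, on the rear edge 15 to 16 mm, down on the plate 7 to 8 mm.
- loop_bar (a point): Centre of the loop's end bar: flat steel, 9 mm wide, 6 mm thick, 48 mm long along the case's y, at the end of two 5 mm side arms (window 38 mm wide), 59.7 mm from the loop's pivot. Can be taken by its two ends. Dragging the lever along takes 2 to 3 N. Seated, it touches the post under the lip, 7 to 10 mm above the case top. It goes in by the slot behind the lip.
- rear_top (a point): Point on the case top (z 175) at x 41.5, under the usual seat of the bar in the keeper. The keeper, all steel: 3 mm plate 34 mm wide; hook 24 mm wide with a 6 mm post from x 31 to 37; its lip, 13.5 to 16.5 mm above the case top, reaches 7 mm past the post to x 44; behind it, from x 56.5, a turned-up edge 11.5 mm high. The plate is screwed through slots: all may sit up to 3 mm nearer or farther.
- paste_pot: Bystander, not to be shifted: small amber pot, 28 mm wide, 42 mm high, on the top of the rear half. Origin: centre of its underside.
- drink_can: Bystander, not to be shifted: drink can, 66 mm wide, 115 mm high, beside the case. Origin: centre of its underside.
- polish_jar: Bystander, not to be shifted: white jar, 70 mm wide, 85 mm high, before the case's left corner. Origin: centre of its underside.
- spare_lap: Bystander, not to be shifted: steel lap, disc 150 mm wide, 6 mm thick, lying beside the case. Origin: centre of its underside.
- dop_stick: Bystander, not to be shifted: metal dop stick, 95 mm long, lying before the case. Origin: centre of its underside.
- pliers: Bystander, not to be shifted: pliers with green handles, 180 mm, lying at the right. Origin: centre of its underside.
- brush: Bystander, not to be shifted: brush, lying at the left. Origin: centre of its underside.

How it is judged:
By the outcome, as a careful person would: the job done as asked, in the order asked, and still so for the second after the job is handed in, with the robot touching nothing.
It also fails if it takes over 54 s, if anything falls off the work surface, if the arm or the gripper's body presses on something with over 40 N, if the wrist force passes 120 N, or if a joint passes its speed limit or range.

## Working session

There is one attempt and no reset: what is moved stays moved. The work goes in short steps, Python scripts to look and compute and a shell command to move; the robot and the scene stay as the last step left them, time stands still between calls to the robot, and variables do not carry over. Pictures are saved under pics/ and viewed, at most 10 in all, crops included, and the job is handed in when it is done.

```bash
ls; mkdir -p pics; python3 - <<'E'
from cell import env
import cv2,numpy as np
print(env.grip_point_offset, {k:np.round(v,3) for k,v in env.get_obs().items()})
ims=[]
for n in("scene","top"):
    c=env.read_camera(n); np.savez(f"pics/{n}0.npz",**c); print(n,c["K"].tolist(),c["rvec"],c["tvec"]); ims.append(c["frame"])
for n,i in zip("ab",ims): cv2.imwrite(f"pics/{n}.png",i[:,:,::-1])
E
```

```text
pics
0.0187 {'time_s': np.float64(0.0), 'qpos': array([70.94 , 18.44 , -4.018, 83.174,  1.296, 78.541, -3.258]), 'joint_velocities': array([-0.022,  0.139,  0.105,  0.002, -0.123, -0.008, -0.049]), 'effort': array([-0.0000e+00, -4.9128e+01, -4.0400e-01, -3.1252e+01, -6.4000e-02,
        4.4000e-02,  0.0000e+00]), 'tool_pos': array([ 0.221, -0.611,  0.221]), 'tool_rot': array([-1.79889e+02,  6.00000e-03,  1.98740e+01]), 'force': array([ 0.599,  0.495, -0.988]), 'wrist_torque': array([-0.042, -0.022,  0.015]), 'grasp_force': np.float64(0.0), 'grip_width': np.float64(0.087)}
scene [[445.72230717444603, 0.0, 320.85520672782314], [0.0, 445.72230717444603, 237.2212571464084], [0.0, 0.0, 1.0]] [ 1.87456998  1.4728789  -0.65221355] [-0.06507814 -0.21673913  1.39327002]
top [[579.9229409858712, 0.0, 321.4984821432824], [0.0, 579.9229409858712, 237.7981872242518], [0.0, 0.0, 1.0]] [ 2.19412955 -2.17124623  0.03254638] [-0.03764422  0.50228361  1.36737966]
```

View pics/a.png

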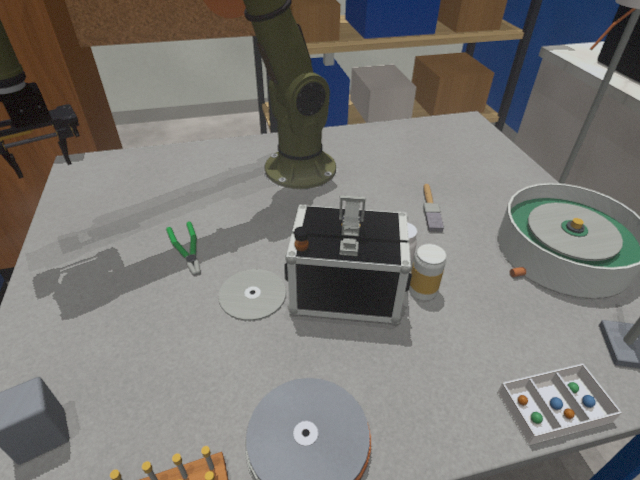

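View pics/b.png

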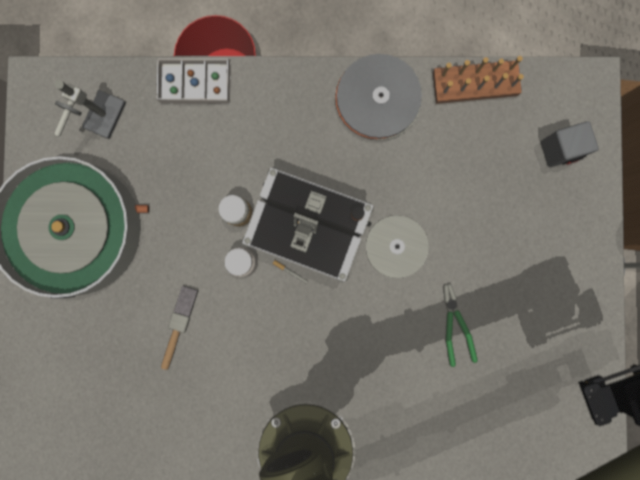

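Scene view: case at (350,260) with the lever standing up at (350,215) and the keeper at (348,245). Top view: the latch runs from the lever (301,238) to the keeper (315,202), the cans are at (235,210) and (239,262), and the pot is near (368,222).

```bash
cat > h.py <<'E'
import numpy as np, cv2
def world(c):
    K=c["K"]; R=cv2.Rodrigues(c["rvec"])[0]; t=np.asarray(c["tvec"]).ravel(); z=c["z_map"]
    v,u=np.mgrid[:480,:640]
    P=np.stack([(u-K[0,2])/K[0,0]*z,(v-K[1,2])/K[1,1]*z,z],-1)
    W=(P-t)@R; W[z==0]=np.nan
    return W
def proj(c,p): return cv2.projectPoints(np.float64(p).reshape(-1,3),np.float64(c["rvec"]),np.float64(c["tvec"]),c["K"],None)[0].reshape(-1,2)
E
python3 - <<'E'
from h import *
c=dict(np.load("pics/top0.npz")); W=world(c)
Z=W[:,:,2]
m=((Z>.165)&(Z<.19)).astype(np.uint8)
n,l,s,_=cv2.connectedComponentsWithStats(m)
k=1+np.argmax(s[1:,4]); P=W[l==k]
r=cv2.minAreaRect(np.float32(P[:,:2]*1000)); print("rect",r,s[k],"z",np.percentile(P[:,2],[5,50,95]))
np.set_printoptions(linewidth=250)
# case frame guess
(cx,cy),(w,h),a=r
b=cv2.boxPoints(r); print(b)
print((Z[185:260:2,282:336:2]*1000).round())
s_=dict(np.load("pics/scene0.npz"))
a=cv2.resize(c["frame"][150:300,220:420],None,fx=3,fy=3,interpolation=3); 
b=cv2.resize(s_["frame"][180:320,270:450],None,fx=4,fy=4,interpolation=3)[:,:,:]
cv2.imwrite("pics/c.png",b[:,:,::-1]); 
E
```

```text
rect ((487.1987609863281, 6.9130401611328125), (236.05470275878906, 98.46868133544922), 69.95626068115234) [ 242  200  119   82 4595] z [0.16781063 0.17258392 0.17744821]
[[ 400.49408   -87.091095]
 [ 492.99866  -120.84    ]
 [ 573.90344   100.917175]
 [ 481.39886   134.66608 ]]
[[178. 177. 178. ...   6.  -1.  -2.]
 [175. 176. 174. ...   3.  -2.   3.]
 [175. 172. 175. ... 174.   1.  -2.]
 ...
 [170. 171. 167. ... 171. 173. 172.]
 [166. 171. 169. ... 175. 171. 168.]
 [ -5.  -2. 169. ... 175. 173. 175.]]
```

View pics/c.png

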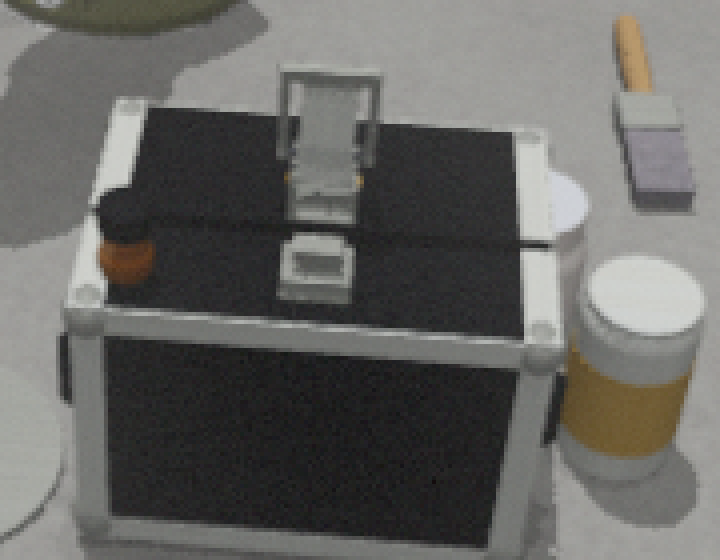

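The crop shows the lever upright at about (325,150), with the loop standing around it and its bar at (330,70). The keeper is at (317,265) and the pot at (125,235).

```bash
python3 - <<'E'
from h import *
from scipy.spatial.transform import Rotation as Ro
from cell import env
c=dict(np.load("pics/top0.npz")); W=world(c)
s=dict(np.load("pics/scene0.npz")); S=world(s)
np.set_printoptions(linewidth=220,precision=1,suppress=True)
T=W.reshape(-1,3); T=T[~np.isnan(T[:,0])]; Q=S.reshape(-1,3); Q=Q[~np.isnan(Q[:,0])]
near=lambda P:P[(np.abs(P[:,0]-.49)<.2)&(np.abs(P[:,1])<.2)]
T=near(T);Q=near(Q)
# yaw from rear end
for nm,P in(("top",T),("scene",Q)):
    m=P[(P[:,2]>.168)&(P[:,2]<.182)]
    r=cv2.minAreaRect(np.float32(m[:,:2]*1000)); print(nm,r)
    for tag,lo,hi in(("hi 190+",.195,.32),("mid 182-200",.183,.2)):
        q=P[(P[:,2]>lo)&(P[:,2]<hi)]
        print(nm,tag,len(q))
        a=np.deg2rad(-20); ex=np.array([np.cos(a),np.sin(a)]);ey=np.array([-np.sin(a),np.cos(a)])
        d=(q[:,:2]-[.487,.007]); u=np.c_[d@ex,d@ey,q[:,2]]*1000
        u=u[np.abs(u[:,1])<60]
        print(u[np.argsort(u[:,2])][::max(1,len(u)//25)])
o=env.get_obs(); w=env.read_camera("wrist"); R=cv2.Rodrigues(w["rvec"])[0]; cp=-R.T@np.ravel(w["tvec"])
Rt=Ro.from_euler("xyz",o["tool_rot"],degrees=True).as_matrix()
np.set_printoptions(precision=3)
print("cam in tool",Rt.T@(cp-o["tool_pos"]),(Rt.T@R.T),w["K"][0])
E
```

```text
top ((524.391845703125, -6.24005126953125), (237.68336486816406, 175.17611694335938), 70.05062103271484)
top hi 190+ 497
[[ 89.8   5.8 195. ]
 [ 35.7 -10.2 196.1]
 [ 36.8  10.  198.1]
 [ 33.5   6.3 201.7]
 [ 23.  -13.2 204.4]
 [ 26.8  23.3 206.1]
 [ 26.4 -23.  208.4]
 [ 29.1  21.6 211.9]
 [ 30.  -21.9 214.1]
 [ 24.8  -8.7 217.4]
 [ 22.5  14.1 220.7]
 [ 31.6  23.8 223.5]
 [ 20.8   0.1 226.2]
 [ 18.6   5.5 229.5]
 [ 16.3  -6.4 234. ]
 [ 15.4  12.3 237.6]
 [ 10.5  -8.8 238.8]
 [ 12.8  13.2 240.9]
 [ 37.5  23.8 252.9]
 [ 39.3  11.4 260.4]
 [ 39.6  -1.2 262.7]
 [ 45.5  21.8 264.1]
 [ 41.1 -11.2 265.2]
 [ 44.2  19.1 266. ]
 [ 45.3 -11.8 267.4]
 [ 40.1  -9.7 270. ]]
top mid 182-200 215
[[ 94.3 -14.3 183. ]
 [ 38.1  15.9 183.5]
 [-10.8  -2.7 184.3]
 [105.7  -3.4 185. ]
 [105.6  14.4 186.2]
 [ 85.4   2.3 186.7]
 [ 79.2 -11.3 188. ]
 [103.3  -4.4 188.9]
 [ 82.7  -3.3 189.7]
 [104.6  -8.4 190. ]
 [ 84.9   8.6 190.3]
 [ 79.2  -0.2 190.9]
 [ 78.1  -9.5 191.2]
 [ 89.1  -3.2 191.7]
 [ 86.4  -2.  192. ]
 [ 87.8  -5.9 192.3]
 [ 21.1  17.7 192.7]
 [ 38.3  -4.6 193. ]
 [ 89.2  -9.9 193.2]
 [ -7.8   0. 
[... 895 characters left out ...]
[104.6   1.9 183.3]
 [106.7  -5.6 184.4]
 [104.    3.6 185.4]
 [104.3 -15.3 186.2]
 [106.4  16.9 186.5]
 [107.7 -13.2 187. ]
 [ 90.7   0.8 188.4]
 [ 39.6 -14.1 189.2]
 [ 91.6   6.5 189.9]
 [ 87.6  -3.3 190.4]
 [ 89.4   8.3 190.6]
 [ 80.5 -11.4 190.9]
 [ 89.5 -10.8 191.3]
 [ 85.    6.1 191.6]
 [ 79.7   3.9 191.8]
 [ 38.6  -2.3 192.2]
 [ 46.9 -15.7 192.6]
 [ 37.   -6.4 193. ]
 [ 37.8  15.4 193.3]
 [ 38.3  -2.5 194.5]
 [ 45.9  15.7 194.9]
 [ 43.4  15.5 195.3]
 [ 36.2   3.3 195.9]
 [ 40.2   9.3 197.2]
 [ 37.6 -12.6 198.1]
 [ 34.7  -8.9 198.7]
 [ 32.6  -7.1 199.7]]
cam in tool [ 0.079  0.    -0.161] [[ 0.001 -0.958 -0.286]
 [ 1.     0.001 -0.   ]
 [ 0.    -0.286  0.958]] [337.979   0.    314.942]
```

Everything fits the given sizes: yaw is about −20°, the case origin is near (0.532, −0.009), and the lever stands at about 62°. The loop bar centre is near (0.527, −0.0075, 0.262). I'll move to a hover above it.

```bash
python3 -m creep '{"translation":[[0,0,-0.44],[0,0,-0.44],[0,0,-0.44],[0,0,-0.3]],"turn":[[0,0,0.0555],[0,0,0.0555],[0,0,0.0555],[0,0,0.0555]],"grip":[1,1,1,1]}' 8
python3 -m creep '{"translation":[[0.092,-0.7,0],[0.092,-0.7,0],[0.092,-0.7,0],[0.092,-0.7,0],[0.092,-0.7,0]],"turn":[[0,0,0],[0,0,0],[0,0,0],[0,0,0],[0,0,0]],"grip":[1,1,1,1,1]}'
python3 -m creep '{"translation":[[0.092,-0.7,0],[0.092,-0.7,0],[0.092,-0.7,0],[0.092,-0.7,0],[0.092,-0.7,0]],"turn":[[0,0,0],[0,0,0],[0,0,0],[0,0,0],[0,0,0]],"grip":[1,1,1,1,1]}'
python3 -m creep '{"translation":[[0.092,-0.7,0],[0,-0.7,0],[0,0,0]],"turn":[[0,0,0],[0,0,0],[0,0,0]],"grip":[1,1,1]}'
cat >> h.py <<'E'
from scipy.spatial.transform import Rotation as Ro
A=np.deg2rad(-20); O=np.array([.5316,-.0092,0.]); RC=Ro.from_euler("z",-20,degrees=True).as_matrix()
def case(P): return (np.asarray(P)-O)@RC*1000   # mm, z from bench
def st(e):
    o=e.get_obs(); r=Ro.from_euler("xyz",o["tool_rot"],degrees=True).as_matrix()
    t=RC.T@r
    print("t",round(float(o["time_s"]),2),"case mm",case(o["tool_pos"]).round(1),"tool z in case",t[:,2].round(3),"x",t[:,0].round(3),"F case",(RC.T@o["force"]).round(1),"w",round(o["grip_width"]*1000,1),"g",round(float(o["grasp_force"]),1),"q",np.round(o["qpos"]))
E
python3 - <<'E'
from h import *
from cell import env
st(env)
w=env.read_camera("wrist"); np.savez("pics/w1.npz",**w); cv2.imwrite("pics/d.png",w["frame"][:,:,::-1])
E
```

```text
time_s: 0.65
tool_pos: [0.221, -0.6115, 0.3539]
tool_rot: [179.9, -0.1, -20.4]
force: [0.2, -1.1, 0.1]
grip_width: 0.0871
grasp_force: 0.0
time_s: 1.27
tool_pos: [0.3522, -0.3591, 0.352]
tool_rot: [180.0, 0.0, -20.1]
force: [1.2, 0.0, -0.1]
grip_width: 0.087
grasp_force: 0.0
time_s: 1.9
tool_pos: [0.4828, -0.109, 0.3521]
tool_rot: [180.0, -0.0, -20.1]
force: [1.1, 0.6, 0.9]
grip_width: 0.0871
grasp_force: 0.0
time_s: 2.28
tool_pos: [0.5281, -0.0019, 0.3519]
tool_rot: [-179.9, 0.1, -19.5]
force: [0.3, -1.2, 0.2]
grip_width: 0.087
grasp_force: 0.0
t 2.27 case mm [ -5.7   5.6 351.9] tool z in case [-0.001  0.002 -1.   ] x [ 1.     0.008 -0.001] F case [ 0.7 -1.1  0.2] w 87.0 g 0.0 q [  30.    3.  -34.   87.    2.   90. -113.]
```

View pics/d.png

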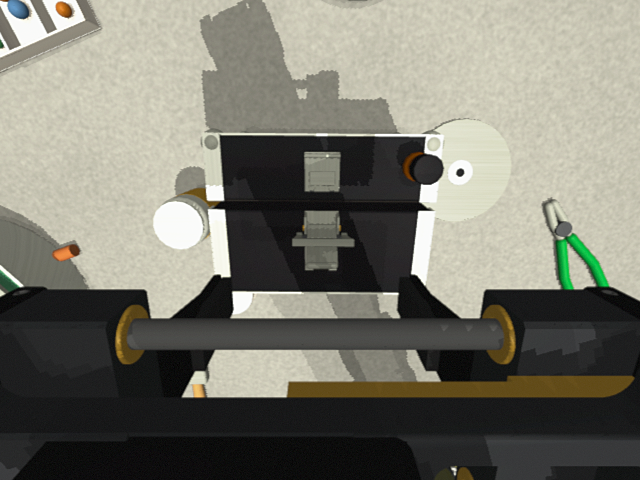

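The wrist view shows the bar at (293–354, 241), the keeper at (322,172), the pot at (425,168), and the fingertips either side of the bar's line at (222,280) and (408,280).

```bash
python3 - <<'E'
from h import *
c=dict(np.load("pics/w1.npz")); W=world(c); C=case(W)
np.set_printoptions(linewidth=220,precision=1,suppress=True)
print("keeper col 322"); 
for v in range(148,200,2): print(v,np.nanmedian(C[v,316:328],axis=0))
print("bar"); 
for v in range(234,250,2): print(v,np.nanmedian(C[v,300:346],axis=0))
for u in range(286,362,3): print(u,C[241,u],end=" ")
print("\nkeeper y"); z=C[187,296:350]; print(np.c_[np.arange(296,350),z][::3])
print("lever"); 
for v in range(246,276,3): print(v,np.nanmedian(C[v,316:328],axis=0))
print("seam/edges row165", [ (u,C[165,u].round(0)) for u in (214,222,300,345,438)])
E
```

```text
keeper col 322
148 [ 63.6   0.5 174.4]
150 [ 61.7   0.5 173.9]
152 [ 59.9   0.5 177. ]
154 [ 58.5   0.6 186. ]
156 [ 56.6   0.6 186. ]
158 [ 54.3   0.4 177.3]
160 [ 52.4   0.4 177.5]
162 [ 50.6   0.4 177.7]
164 [ 48.6   0.3 177.2]
166 [ 46.7   0.3 177.2]
168 [ 44.8   0.3 177.5]
170 [ 42.9   0.2 177.1]
172 [ 42.3   0.5 190.9]
174 [ 40.4   0.4 190.9]
176 [ 38.5   0.4 190.6]
178 [ 36.7   0.4 190.9]
180 [ 34.8   0.3 190.9]
182 [ 33.    0.3 191.4]
184 [ 31.    0.3 190.6]
186 [ 27.3  -0.  177.1]
188 [ 25.3  -0.  177.6]
190 [ 23.3  -0.  177.3]
192 [ 20.9  -0.1 174.9]
194 [ 18.8  -0.2 174.1]
196 [ 16.8  -0.2 174.2]
198 [ 14.7  -0.2 173.9]
bar
234 [-14.8  -1.1 203.4]
236 [-16.1  -0.6 205.8]
238 [ -1.7   0.2 260.6]
240 [ -2.2   0.2 264. ]
242 [ -3.7   0.2 264.5]
244 [ -5.3   0.2 264.7]
246 [-22.3  -1.  217.4]
248 [-23.8  -1.  218.6]
286 [-31.2  36.4 173.6] 289 [-31.3  33.3 173.3] 292 [ -3.3  23.7 264.2] 295 [ -3.2  21.4 264.4] 298 [ -3.1  19.1 264.4] 301 [ -3.2  16.8 264.3] 304 [ -3.1  14.5 264.5] 307 [ -3.3  12.2 263.7] 310 [ -3.1   9.8 264.4] 313 [ -3.5   7.5 262.8] 316 [ -3.1   5.2 264.1] 3
[... 593 characters left out ...]
 26.2   1.5 176.6]
 [323.   26.3  -1.5 177.2]
 [326.   26.3  -4.5 177.2]
 [329.   26.5  -7.4 178.3]
 [332.   26.7 -10.3 179.8]
 [335.   26.4 -13.4 176.9]
 [338.   26.6 -16.3 178.1]
 [341.   26.2 -19.5 175.3]
 [344.   26.2 -22.5 174.8]
 [347.   26.2 -25.5 175. ]]
lever
246 [-22.3  -0.1 217.1]
249 [-24.1  -0.1 220.6]
252 [-26.1  -0.  223.3]
255 [-27.9  -0.  226.1]
258 [-29.5   0.  229.6]
261 [-31.4   0.  232.2]
264 [-32.3   0.1 237.2]
267 [-34.9   0.1 237.8]
270 [-56.4  -0.5 191.3]
273 [-68.7  -1.5 169.9]
seam/edges row165 [(214, array([ 47., 106., 175.])), (222, array([ 47.,  98., 174.])), (300, array([ 47.,  21., 174.])), (345, array([ 48., -23., 174.])), (438, array([  52., -100.,  215.]))]
```

The keeper slot runs from x 43.3 to 55.3, so its centre is near 49.3. The bar centre is at (−3.5, 0.3, 261) and the lever at about 58°, which agrees with the linkage geometry. Next I descend and take the bar by its ends.

```bash
python3 -m creep '{"translation":[[0.0275,0.066,0.4],[0,0,0.4],[0,0,0.3],[0,0,0.1],[0,0,0]],"turn":[[0,0,0],[0,0,0],[0,0,0],[0,0,0],[0,0,0]],"grip":[1,1,1,1,1]}' 10
python3 -c "
from h import *;from cell import env;st(env)"
python3 -m creep '{"translation":[[0,0,0],[0,0,0],[0,0,0],[0,0,0]],"turn":[[0,0,0],[0,0,0],[0,0,0],[0,0,0]],"grip":[0.65,0.5,0.4,0.4]}' 10
python3 -c "
from h import *;from cell import env;st(env)"
```

```text
time_s: 2.95
tool_pos: [0.5278, -0.0148, 0.2562]
tool_rot: [180.0, 0.0, -20.2]
force: [-0.2, -0.1, 0.2]
grip_width: 0.0869
grasp_force: 0.0
t 2.95 case mm [ -1.6  -6.5 256.2] tool z in case [-0. -0. -1.] x [ 1.    -0.003 -0.   ] F case [-0.1 -0.1  0.2] w 86.9 g 0.0 q [  31.    4.  -34.   96.    3.   80. -113.]
time_s: 3.45
tool_pos: [0.5286, -0.0128, 0.2566]
tool_rot: [-179.9, -0.0, -20.1]
force: [2.5, 5.1, -1.4]
grip_width: 0.0549
grasp_force: 3.2
t 3.45 case mm [ -1.6  -4.4 256.6] tool z in case [ 0.001  0.002 -1.   ] x [ 1.    -0.001  0.001] F case [ 0.7  5.6 -1.4] w 54.9 g 3.2 q [  31.    4.  -34.   96.    2.   80. -113.]
```

The y position had not settled before I closed: it is about 6 mm off. I'll open a little, centre and regrip.

```bash
python3 -m creep '{"translation":[[0,0,0],[-0.024,-0.085,0],[0,0,0],[0,0,0]],"turn":[[0,0,0],[0,0,0],[0,0,0],[0,0,0]],"grip":[0.8,0.8,0.6,0.5]}' 10
python3 -c "
from h import *;from cell import env;st(env)"
python3 -m creep '{"translation":[[0,0,0],[0,0,0],[0,0,0]],"turn":[[0,0,0],[0,0,0],[0,0,0]],"grip":[0.4,0.4,0.4]}' 10
python3 -c "
from h import *;from cell import env;st(env)"
```

```text
time_s: 3.95
tool_pos: [0.5285, -0.0067, 0.2561]
tool_rot: [180.0, 0.0, -20.1]
force: [0.1, -0.5, 0.4]
grip_width: 0.0563
grasp_force: 0.0
t 3.95 case mm [ -3.8   1.3 256.1] tool z in case [-0. -0. -1.] x [ 1.    -0.001 -0.   ] F case [ 0.3 -0.4  0.4] w 56.3 g 0.0 q [  30.    5.  -34.   96.    3.   80. -114.]
time_s: 4.32
tool_pos: [0.5284, -0.0077, 0.2562]
tool_rot: [179.9, -0.0, -20.1]
force: [-1.7, -3.4, 1.1]
grip_width: 0.0477
grasp_force: 10.0
t 4.33 case mm [ -3.5   0.3 256.2] tool z in case [ 0.    -0.001 -1.   ] x [ 1.    -0.003  0.   ] F case [-0.4 -3.8  1.1] w 47.7 g 10.0 q [  30.    5.  -34.   96.    3.   80. -114.]
```

```bash
python3 -m creep '{"translation":[[0.097,0.012,0.02],[0.097,0,0.043],[0.0855,0,0.062],[0.0855,0,0.073],[0,0,0]],"turn":[[0,0,0],[0,0,0],[0,0,0],[0,0,0],[0,0,0]],"grip":[0.4,0.4,0.4,0.4,0.4]}'
python3 -c "
from h import *;from cell import env;st(env)"
python3 -m creep '{"translation":[[0.058,0,0.07],[0.058,0,0.07],[0.0375,0,0.075],[0.0375,0,0.075],[0,0,0]],"turn":[[0,0,0],[0,0,0],[0,0,0],[0,0,0],[0,0,0]],"grip":[0.4,0.4,0.4,0.4,0.4]}'
python3 -c "
from h import *;from cell import env;st(env)"
```

```text
time_s: 4.95
tool_pos: [0.5562, -0.018, 0.2396]
tool_rot: [-180.0, 0.0, -20.1]
force: [-0.0, -2.2, 0.9]
grip_width: 0.0481
grasp_force: 10.0
t 4.95 case mm [2.610e+01 1.000e-01 2.396e+02] tool z in case [-0.  0. -1.] x [ 1.    -0.002 -0.   ] F case [ 0.7 -2.1  0.9] w 48.1 g 10.0 q [  30.    9.  -34.   94.    5.   78. -115.]
time_s: 5.58
tool_pos: [0.5696, -0.0228, 0.2161]
tool_rot: [180.0, 0.1, -20.1]
force: [-1.6, -2.4, -0.6]
grip_width: 0.0475
grasp_force: 10.0
t 5.58 case mm [4.040e+01 2.000e-01 2.161e+02] tool z in case [-0.002 -0.    -1.   ] x [ 1.    -0.001 -0.002] F case [-0.7 -2.8 -0.6] w 47.5 g 10.0 q [  29.   11.  -34.   94.    6.   76. -115.]
```

```bash
python3 -m creep '{"translation":[[0.035,0,0.05],[0.035,0,0.05],[0.022,0,0.055],[0.022,0,0.055],[0,0,0]],"turn":[[0,0,0],[0,0,0],[0,0,0],[0,0,0],[0,0,0]],"grip":[0.4,0.4,0.4,0.4,0.4]}'
python3 - <<'E'
from h import *
from cell import env
st(env)
w=env.read_camera("wrist"); np.savez("pics/w2.npz",**w); cv2.imwrite("pics/e.png",cv2.resize(w["frame"][120:320,190:450],None,fx=3,fy=3,interpolation=3)[:,:,::-1])
E
```

```text
time_s: 6.2
tool_pos: [0.5769, -0.0255, 0.1991]
tool_rot: [180.0, 0.3, -20.1]
force: [-6.5, -1.7, -0.7]
grip_width: 0.0475
grasp_force: 10.0
t 6.2 case mm [ 48.1   0.2 199.1] tool z in case [-0.004 -0.001 -1.   ] x [ 1.    -0.001 -0.004] F case [-5.5 -3.8 -0.7] w 47.5 g 10.0 q [  29.   13.  -33.   94.    7.   75. -116.]
```

View pics/e.png

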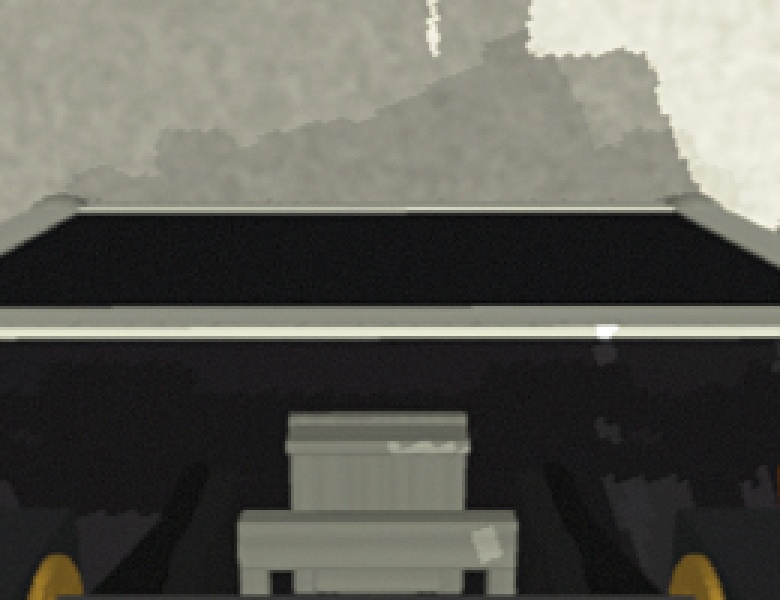

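The crop shows the bar held level at (378,540), above the keeper's slot plate (378,480), with the rear edge at (378,440). I'll measure the bar and edge positions.

```bash
python3 - <<'E'
from h import *
c=dict(np.load("pics/w2.npz")); C=case(world(c))
np.set_printoptions(linewidth=220,precision=1,suppress=True)
for v in range(254,322,2): print(v,np.nanmedian(C[v,300:330],axis=0), np.nanmedian(C[v,272:278],axis=0))
E
```

```text
254 [ 62.2   0.6 174.4] [ 62.3  24.  174.6]
256 [ 60.8   0.6 174.2] [ 61.   24.  174.6]
258 [ 60.4   0.6 176.4] [ 59.8  24.  174.6]
260 [ 59.5   0.6 177.2] [ 58.5  24.1 174.4]
262 [ 58.8   0.3 178.7] [ 57.3  24.1 174.6]
264 [ 58.8   0.9 181.7] [ 55.9  24.1 174.4]
266 [ 58.9   0.6 185.1] [ 54.7  24.1 174.5]
268 [ 57.9   0.6 185.7] [ 53.5  24.2 174.5]
270 [ 56.9   0.6 185.9] [ 52.2  24.2 174.5]
272 [ 52.1   0.6 177.5] [ 50.9  24.3 174.4]
274 [ 50.9   0.6 177.4] [ 49.6  24.4 174.5]
276 [ 49.5   0.6 177.3] [ 48.2  24.4 174.2]
278 [ 48.3   0.9 177.3] [ 47.2  24.4 174.7]
280 [ 46.9   0.6 177.1] [ 45.7  24.8 174.3]
282 [ 45.7   0.6 177.2] [ 44.2  24.6 173.9]
284 [ 44.6   0.3 177.7] [ 43.1  24.6 174.3]
286 [ 43.2   0.9 177.3] [ 42.   24.6 174.7]
288 [ 42.    0.6 177.5] [ 40.4  24.7 174.2]
290 [ 51.2   0.6 199.5] [ 51.2  21.5 199.5]
292 [ 51.2   0.6 201.9] [ 51.1  21.2 201.7]
294 [ 51.1   0.6 203.9] [ 51.1  21.  204. ]
296 [ 50.    0.6 203.9] [ 50.2  21.  204.3]
298 [ 48.9   0.4 204. ] [ 48.9  21.  204.1]
300 [ 47.8   0.6 204.2] [ 47.9  21.  204.2]
302 [ 46.7   0.6 204.2] [ 46.9  21.  204.6]
304 [ 45.6   0.6 204.2] [ 45.7  21.1 204.4]
306 [ 44.4   0.6 204.2] [ 44.5  21.2 204.3]
308 [ 43.4   0.6 204.4] [ 43.5  21.1 204.5]
310 [ 34.8   0.6 190.8] [ 42.   21.4 204. ]
312 [ 33.6   0.6 190.9] [ 40.9  21.3 204. ]
314 [ 32.2   0.6 190.7] [ 39.7  21.3 204. ]
316 [ 31.    0.6 190.7] [ 38.4  21.4 203.8]
318 [ 82.    0.4 280.9] [ 81.9  11.2 280.9]
320 [ 81.9   0.6 281.8] [ 82.2  11.  282.3]
```

The bar centre is at (46.8, 201.7), level, about 2.6 mm from the fingertips. The slot spans x 43.3 to 55.8, centre 49.5. I'll grip a bit more firmly and ease it over the slot and down.

```bash
python3 -m creep '{"translation":[[0,0,0],[0.02,0,0.02],[0.02,0,0.02],[0,0,0.02],[0,0,0]],"turn":[[0,0,0],[0,0,0],[0,0,0],[0,0,0],[0,0,0]],"grip":[0.4,0.4,0.4,0.4,0.4]}' 20
python3 - <<'E'
from h import *
from cell import env
st(env)
C=case(world(env.read_camera("wrist")))
np.set_printoptions(linewidth=220,precision=1,suppress=True)
for v in range(268,320,3): print(v,np.nanmedian(C[v,300:330],axis=0))
E
```

```text
time_s: 6.88
tool_pos: [0.5803, -0.0267, 0.195]
tool_rot: [180.0, 0.2, -20.1]
force: [-5.0, -1.6, 1.0]
grip_width: 0.0474
grasp_force: 20.0
t 6.88 case mm [ 51.8   0.2 195. ] tool z in case [-0.003 -0.001 -1.   ] x [ 1.    -0.001 -0.003] F case [-4.1 -3.2  1. ] w 47.4 g 20.0 q [  29.   14.  -33.   94.    8.   74. -116.]
268 [ 59.9   0.6 177.3]
271 [ 59.    0.6 179.4]
274 [ 58.9   0.6 183.6]
277 [ 58.1   0.6 185.9]
280 [ 56.3   0.6 185.8]
283 [ 50.6   0.6 177.2]
286 [ 48.8   0.6 177.3]
289 [ 46.9   0.6 177.3]
292 [ 54.8   0.4 197.6]
295 [ 54.1   0.6 199.6]
298 [ 52.4   0.6 199.6]
301 [ 50.9   0.6 199.9]
304 [ 49.3   0.6 200.2]
307 [ 47.6   0.6 200.3]
310 [ 40.8   0.6 190.9]
313 [ 39.    0.6 190.9]
316 [ 37.1   0.6 190.9]
319 [ 85.5   0.6 277.4]
```

```bash
python3 -m creep '{"translation":[[-0.008,0,0.03],[0,0,0.03],[0,0,0.0275],[0,0,0]],"turn":[[0,0,0],[0,0,0],[0,0,0],[0,0,0]],"grip":[0.4,0.4,0.4,0.4]}' 20
python3 - <<'E'
from h import *
from cell import env
st(env)
C=case(world(env.read_camera("wrist")))
np.set_printoptions(linewidth=220,precision=1,suppress=True)
for v in range(280,320,3): print(v,np.nanmedian(C[v,300:330],axis=0))
E
```

```text
time_s: 7.42
tool_pos: [0.5808, -0.0269, 0.1883]
tool_rot: [180.0, 0.0, -20.1]
force: [-3.9, -3.3, 0.7]
grip_width: 0.0473
grasp_force: 20.0
t 7.42 case mm [ 52.3   0.2 188.3] tool z in case [-0. -0. -1.] x [ 1.    -0.002 -0.   ] F case [-2.5 -4.4  0.7] w 47.3 g 20.0 q [  29.   14.  -33.   95.    8.   74. -116.]
280 [ 58.9   0.6 183.7]
283 [ 58.1   0.6 185.9]
286 [ 56.3   0.6 185.7]
289 [ 50.7   0.6 177.5]
292 [ 55.6   0.6 191.5]
295 [ 54.3   0.6 192.4]
298 [ 52.9   0.6 192.8]
301 [ 51.2   0.6 192.9]
304 [ 49.7   0.6 193.2]
307 [ 48.2   0.6 193.6]
310 [ 37.7   0.7 177.5]
313 [ 43.1   0.6 190.7]
316 [ 41.5   0.6 191. ]
319 [ 85.9   0.5 270.8]
```

```bash
python3 -m creep '{"translation":[[-0.02,0,0],[0,0,0.025],[0,0,0.02],[0,0,0]],"turn":[[0,0,0],[0,0,0],[0,0,0],[0,0,0]],"grip":[0.4,0.4,0.4,0.4]}' 20
python3 - <<'E'
from h import *
from cell import env
st(env)
C=case(world(env.read_camera("wrist")))
np.set_printoptions(linewidth=220,precision=1,suppress=True)
for v in range(283,320,3): print(v,np.nanmedian(C[v,300:330],axis=0))
E
```

```text
time_s: 7.98
tool_pos: [0.58, -0.0266, 0.1849]
tool_rot: [-180.0, -0.1, -20.1]
force: [1.2, -3.6, 1.0]
grip_width: 0.0475
grasp_force: 20.0
t 7.97 case mm [ 51.4   0.2 184.9] tool z in case [ 0.001  0.    -1.   ] x [ 1.    -0.002  0.001] F case [ 2.3 -2.9  1. ] w 47.5 g 20.0 q [  29.   14.  -33.   95.    8.   73. -116.]
283 [ 58.5   0.9 185.5]
286 [ 57.    0.6 185.9]
289 [ 51.3   0.6 177.3]
292 [ 54.7   0.6 188.2]
295 [ 53.4   0.6 189. ]
298 [ 51.8   0.6 189.1]
301 [ 50.4   0.4 189.7]
304 [ 48.7   0.9 189.7]
307 [ 47.4   0.6 190.5]
310 [ 38.5   0.6 177.2]
313 [ 43.2   0.6 189.2]
316 [ 42.5   0.6 191. ]
319 [ 84.9   0.5 267.6]
```

```bash
python3 -m creep '{"translation":[[-0.004,0,0.02],[0,0,0.02],[0,0,0]],"turn":[[0,0,0],[0,0,0],[0,0,0]],"grip":[0.4,0.4,0.4]}' 20
python3 -c "
from h import *;from cell import env;st(env)"
python3 -m creep '{"translation":[[0,0,0.015],[0,0,0.015],[0,0,0]],"turn":[[0,0,0],[0,0,0],[0,0,0]],"grip":[0.4,0.4,0.4]}' 20
python3 - <<'E'
from h import *
from cell import env
st(env)
C=case(world(env.read_camera("wrist")))
np.set_printoptions(linewidth=220,precision=1,suppress=True)
for v in range(283,320,3): print(v,np.nanmedian(C[v,300:330],axis=0))
E
```

```text
time_s: 8.4
tool_pos: [0.579, -0.0262, 0.1814]
tool_rot: [180.0, 0.0, -20.1]
force: [-0.1, -3.5, -0.3]
grip_width: 0.0476
grasp_force: 20.0
t 8.4 case mm [ 50.4   0.2 181.4] tool z in case [-0. -0. -1.] x [ 1.    -0.001 -0.   ] F case [ 1.1 -3.3 -0.3] w 47.6 g 20.0 q [  29.   14.  -33.   96.    8.   73. -116.]
time_s: 8.78
tool_pos: [0.579, -0.0262, 0.1798]
tool_rot: [180.0, 0.0, -20.1]
force: [-1.1, -4.1, 4.0]
grip_width: 0.0475
grasp_force: 20.0
t 8.78 case mm [ 50.3   0.2 179.8] tool z in case [-0. -0. -1.] x [ 1.    -0.002 -0.   ] F case [ 0.4 -4.2  4. ] w 47.5 g 20.0 q [  29.   14.  -33.   96.    8.   73. -116.]
283 [ 58.9   0.6 183.8]
286 [ 58.2   0.6 185.8]
289 [ 56.5   0.6 185.6]
292 [ 53.4   0.6 182.6]
295 [ 52.    0.6 183.3]
298 [ 50.7   0.6 184.1]
301 [ 49.2   0.6 184.4]
304 [ 47.8   0.7 185. ]
307 [ 46.5   0.7 185.7]
310 [ 40.3   0.7 177.5]
313 [ 38.4   0.9 177.3]
316 [ 43.4   0.7 189.4]
319 [ 83.8   0.5 262.3]
```

The bar is down on the plate, with its centre about 7 mm above the case top. Next I draw it forward under the lip.

```bash
python3 -m creep '{"translation":[[0,0,-0.008],[-0.025,0,0],[-0.025,0,0],[-0.02,0,0],[0,0,0]],"turn":[[0,0,0],[0,0,0],[0,0,0],[0,0,0],[0,0,0]],"grip":[0.4,0.4,0.4,0.4,0.4]}' 20
python3 -c "
from h import *;from cell import env;st(env)"
python3 -m creep '{"translation":[[-0.015,0,0],[-0.01,0,0],[0,0,0]],"turn":[[0,0,0],[0,0,0],[0,0,0]],"grip":[0.4,0.4,0.4]}' 20
python3 - <<'E'
from h import *
from cell import env
st(env)
C=case(world(env.read_camera("wrist")))
np.set_printoptions(linewidth=220,precision=1,suppress=True)
for v in range(283,320,3): print(v,np.nanmedian(C[v,300:330],axis=0),np.nanmedian(C[v,270:277],axis=0))
E
```

```text
time_s: 9.45
tool_pos: [0.5755, -0.025, 0.1801]
tool_rot: [-180.0, -0.2, -20.1]
force: [3.1, -4.7, -0.7]
grip_width: 0.0473
grasp_force: 20.0
t 9.45 case mm [ 46.7   0.2 180.1] tool z in case [ 0.004  0.001 -1.   ] x [ 1.    -0.002  0.004] F case [ 4.6 -3.4 -0.7] w 47.3 g 20.0 q [  29.   13.  -33.   96.    8.   72. -116.]
time_s: 9.82
tool_pos: [0.5735, -0.0243, 0.1801]
tool_rot: [-180.0, -0.2, -20.1]
force: [3.2, -5.5, 1.0]
grip_width: 0.0476
grasp_force: 20.0
t 9.82 case mm [ 44.5   0.2 180.1] tool z in case [ 0.004  0.001 -1.   ] x [ 1.    -0.002  0.004] F case [ 4.9 -4.   1. ] w 47.6 g 20.0 q [  29.   13.  -33.   97.    8.   72. -116.]
283 [ 50.1   0.6 177.3] [ 48.8  23.  174.3]
286 [ 48.4   0.6 177.3] [ 47.2  23.  174.6]
289 [ 46.7   0.6 177.3] [ 45.3  23.  174.3]
292 [ 47.7   0.9 183. ] [ 47.6  22.  182.8]
295 [ 46.3   0.6 183.7] [ 46.4  22.  183.9]
298 [ 44.9   0.6 184.2] [ 44.9  21.9 184.3]
301 [ 43.4   0.6 184.7] [ 43.7  21.8 185.3]
304 [ 41.9   0.6 185.1] [ 41.8  21.9 184.9]
307 [ 43.2   0.6 190.7] [ 40.5  21.9 185.7]
310 [ 41.6   0.6 190.8] [ 39.   21.9 186. ]
313 [ 39.8   0.6 190.5] [ 37.6  21.9 186.6]
316 [ 38.3   0.6 190.9] [ 36.1  22.  187. ]
319 [ 77.8   0.4 262.8] [ 77.7  11.2 262.6]
```

The bar is now under the lip. I'll pull a little further until it touches the post, then release and rise.

```bash
python3 -m creep '{"translation":[[-0.015,0,0],[-0.015,0,0],[0,0,0]],"turn":[[0,0,0],[0,0,0],[0,0,0]],"grip":[0.4,0.4,0.4]}' 20
python3 -c "
from h import *;from cell import env;st(env)"
python3 -m creep '{"translation":[[-0.01,0,0],[0,0,0]],"turn":[[0,0,0],[0,0,0]],"grip":[0.4,0.4]}' 20
python3 - <<'E'
from h import *
from cell import env
st(env)
C=case(world(env.read_camera("wrist")))
np.set_printoptions(linewidth=220,precision=1,suppress=True)
for v in range(286,320,3): print(v,np.nanmedian(C[v,300:330],axis=0),np.nanmedian(C[v,270:277],axis=0))
E
```

```text
time_s: 10.25
tool_pos: [0.5721, -0.0237, 0.1802]
tool_rot: [-179.9, -0.3, -20.1]
force: [5.2, -6.5, -0.9]
grip_width: 0.0478
grasp_force: 20.0
t 10.25 case mm [ 43.    0.2 180.2] tool z in case [ 0.006  0.001 -1.   ] x [ 1.    -0.002  0.006] F case [ 7.1 -4.3 -0.9] w 47.8 g 20.0 q [  29.   13.  -33.   97.    7.   72. -116.]
time_s: 10.5
tool_pos: [0.572, -0.0237, 0.1802]
tool_rot: [-179.9, -0.4, -20.1]
force: [6.6, -5.9, -2.4]
grip_width: 0.0473
grasp_force: 20.0
t 10.5 case mm [4.290e+01 1.000e-01 1.802e+02] tool z in case [ 0.007  0.001 -1.   ] x [ 1.    -0.002  0.007] F case [ 8.2 -3.3 -2.4] w 47.3 g 20.0 q [  29.   13.  -33.   97.    7.   72. -116.]
286 [ 46.8   0.6 177.4] [ 45.3  23.  174.2]
289 [ 45.1   0.6 177.5] [ 43.9  23.  174.9]
292 [ 46.1   0.3 183.3] [ 45.9  21.9 182.9]
295 [ 44.7   0.6 183.9] [ 44.6  22.  183.7]
298 [ 43.1   0.6 184.2] [ 43.1  21.9 184.1]
301 [ 41.8   0.6 184.9] [ 41.8  21.8 184.9]
304 [ 43.    0.3 190.6] [ 40.5  21.9 185.6]
307 [ 41.5   0.6 190.9] [ 38.9  21.7 185.9]
310 [ 39.9   0.8 191. ] [ 37.3  21.9 186. ]
313 [ 38.1   0.6 190.8] [ 35.7  22.  186.2]
316 [ 36.5   0.6 190.8] [ 34.3  21.8 186.8]
319 [ 75.8   0.3 262.8] [ 75.9  11.3 263. ]
```

The bar is seated against the post: TCP stopped with 8 N on it. I release, rise, and close the fingers behind the lever.

```bash
python3 -m creep '{"translation":[[0.02,0,0],[0,0,0],[0,0,0],[0,0,0],[0,0,0]],"turn":[[0,0,0],[0,0,0],[0,0,0],[0,0,0],[0,0,0]],"grip":[0.4,0.6,0.8,0.8,0.8]}' 20
python3 -m creep '{"translation":[[0,0,-0.2],[0,0,-0.4],[0,0,-0.4],[0,0,0],[0,0,0]],"turn":[[0,0,0],[0,0,0],[0,0,0],[0,0,0],[0,0,0]],"grip":[0.8,0.8,0.7,0.4,0.2]}' 20
python3 -m creep '{"translation":[[0,0,0],[0,0,0],[0,0,0],[0,0,0]],"turn":[[0,0,0],[0,0,0],[0,0,0],[0,0,0]],"grip":[0,0,0,0]}' 20
python3 - <<'E'
from h import *
from cell import env
st(env)
w=env.read_camera("wrist"); np.savez("pics/w3.npz",**w); cv2.imwrite("pics/f.png",w["frame"][:,:,::-1])
C=case(world(w)); m=(np.abs(C[:,:,1])<10)&(C[:,:,2]>200)&(C[:,:,2]<246)&(C[:,:,0]>-60)&(C[:,:,0]<25)
P=C[m]; P=P[np.argsort(P[:,2])]; print(P[::max(1,len(P)//20)].round(1))
E
```

```text
time_s: 11.18
tool_pos: [0.5704, -0.0223, 0.1798]
tool_rot: [-180.0, 0.0, -20.0]
force: [-0.0, 0.2, 0.6]
grip_width: 0.0681
grasp_force: 0.0
time_s: 11.8
tool_pos: [0.5704, -0.023, 0.26]
tool_rot: [180.0, -0.0, -20.1]
force: [-0.2, 0.4, -0.5]
grip_width: 0.0487
grasp_force: 0.0
time_s: 12.3
tool_pos: [0.5704, -0.023, 0.2597]
tool_rot: [180.0, 0.0, -20.1]
force: [-0.6, -0.1, -0.5]
grip_width: 0.0088
grasp_force: 0.0
t 12.3 case mm [ 41.2   0.3 259.7] tool z in case [-0. -0. -1.] x [ 1.    -0.002 -0.   ] F case [-0.5 -0.3 -0.5] w 8.8 g 0.0 q [  29.   10.  -34.   91.    6.   81. -115.]
[[-16.5  -3.6 224.8]
 [-15.8  -3.5 226.9]
 [-15.9  -2.2 228. ]
 [-16.6   3.1 229.1]
 [-17.3   4.4 230.2]
 [-16.8  -1.5 231. ]
 [-17.4  -2.1 232.2]
 [-17.4   2.4 233.3]
 [-18.9   2.4 234.3]
 [-18.    6.9 235.5]
 [-17.5  -4.7 236.2]
 [-16.9  -2.7 239. ]
 [-17.5   4.3 240.1]
 [-16.2  -2.7 240.9]
 [-16.5   1.1 241.5]
 [-21.4   4.3 241.9]
 [-17.4   6.7 242.2]
 [-20.9  -7.  242.5]
 [-19.2   4.8 242.7]
 [-19.    0.5 243. ]
 [-18.9  -3.9 244.1]]
```

View pics/f.png

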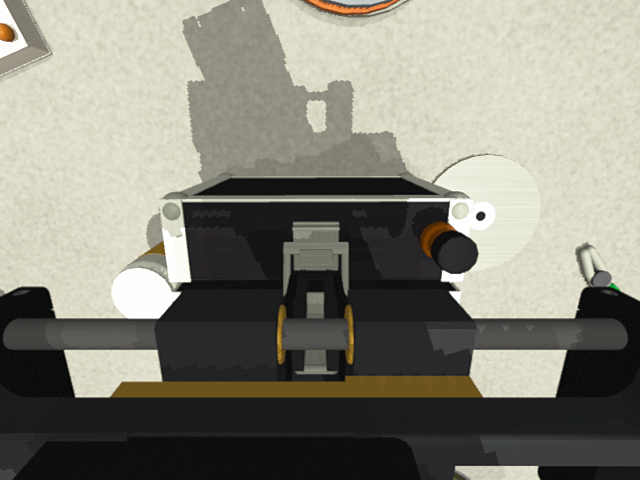

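The picture shows the loop's bar hooked behind the keeper's hook at (317,255). The lever stands at about 80° at (317,340), directly below the fingers. I'll lower behind it and start pushing it over.

```bash
python3 -m creep '{"translation":[[-0.2,0,0.1],[-0.2,0,0.1],[-0.015,0,0.12],[0,0,0]],"turn":[[0,0,0],[0,0,0],[0,0,0],[0,0,0]],"grip":[0,0,0,0]}' 20
python3 -c "
from h import *;from cell import env;st(env)"
python3 -m creep '{"translation":[[-0.06,0,0],[-0.06,0,0],[-0.04,0,0],[-0.04,0,0],[0,0,0]],"turn":[[0,0,0],[0,0,0],[0,0,0],[0,0,0],[0,0,0]],"grip":[0,0,0,0,0]}' 20
python3 -c "
from h import *;from cell import env;st(env)"
```

```text
time_s: 12.85
tool_pos: [0.5392, -0.012, 0.2336]
tool_rot: [180.0, 0.0, -20.1]
force: [0.4, 0.3, 0.8]
grip_width: 0.0009
grasp_force: 0.0
t 12.85 case mm [ 8.100e+00 -1.000e-01  2.336e+02] tool z in case [-0.001 -0.001 -1.   ] x [ 1.    -0.002 -0.001] F case [0.3 0.4 0.8] w 0.9 g 0.0 q [  30.    7.  -34.   97.    4.   78. -115.]
time_s: 13.48
tool_pos: [0.5243, -0.0062, 0.2345]
tool_rot: [180.0, -0.0, -20.1]
force: [0.7, -0.0, -0.5]
grip_width: 0.0005
grasp_force: 0.2
t 13.47 case mm [ -7.9   0.3 234.5] tool z in case [ 0. -0. -1.] x [ 1.    -0.002  0.   ] F case [ 0.7  0.2 -0.5] w 0.5 g 0.2 q [  30.    5.  -34.   99.    3.   77. -114.]
```

```bash
python3 -m creep '{"translation":[[-0.05,0,0.01],[-0.05,0,0.02],[-0.05,0,0.026],[0,0,0]],"turn":[[0,0,0],[0,0,0],[0,0,0],[0,0,0]],"grip":[0,0,0,0]}' 20
python3 -c "
from h import *;from cell import env;st(env)"
python3 -m creep '{"translation":[[-0.045,0,0.04],[-0.045,0,0.045],[0,0,0]],"turn":[[0,0,0],[0,0,0],[0,0,0]],"grip":[0,0,0]}' 20
python3 - <<'E'
from h import *
from cell import env
st(env)
s=env.read_camera("scene"); C=case(world(s)); m=(np.abs(C[:,:,1])<12)&(C[:,:,2]>196)&(C[:,:,2]<246)&(C[:,:,0]>-60)&(C[:,:,0]<25)
P=C[m]; P=P[np.argsort(P[:,2])]; print(P[::max(1,len(P)//20)].round(1))
E
```

```text
time_s: 13.98
tool_pos: [0.514, -0.0024, 0.2306]
tool_rot: [-180.0, -0.2, -20.1]
force: [4.6, -2.7, 3.5]
grip_width: 0.0002
grasp_force: 2.8
t 13.97 case mm [-18.9   0.4 230.6] tool z in case [ 0.003  0.    -1.   ] x [ 1.    -0.002  0.003] F case [ 5.3 -1.   3.5] w 0.2 g 2.8 q [  31.    3.  -34.  101.    2.   77. -114.]
time_s: 14.35
tool_pos: [0.507, 0.0003, 0.2245]
tool_rot: [180.0, -0.2, -20.1]
force: [2.6, -1.7, 5.4]
grip_width: 0.0008
grasp_force: 3.4
t 14.35 case mm [-26.4   0.5 224.5] tool z in case [ 0.003 -0.    -1.   ] x [ 1.    -0.002  0.003] F case [ 3.  -0.7  5.4] w 0.8 g 3.4 q [  31.    2.  -34.  102.    1.   76. -114.]
[[ -8.    5.4 196.2]
 [-11.3  -2.8 197.8]
 [-11.9 -10.9 199.1]
 [-10.3  -4.9 201. ]
 [-15.4   0.7 202.5]
 [-14.9 -11.3 204.3]
 [-21.9   8.1 205.6]
 [-19.2  -1.8 206.9]
 [-20.   -7.8 208.2]
 [-21.2  -8.  209.8]
 [-22.3  -8.1 211.4]
 [-21.1  -4.2 212.7]
 [-25.5  -0.6 214.6]
 [-31.8  -9.1 219. ]
 [-16.2  -8.4 223.5]
 [-15.1   7.1 225.8]
 [-13.7  -4.6 228.3]
 [-37.9  11.6 231.2]
 [-14.6   8.6 233.7]
 [-15.3  -5.2 236.8]
 [-16.2  -1.6 241.2]
 [-16.    4.  244.3]]
```

```bash
python3 -m creep '{"translation":[[-0.03,0,0.045],[-0.028,0,0.045],[-0.027,0,0.045],[0,0,0]],"turn":[[0,0,0],[0,0,0],[0,0,0],[0,0,0]],"grip":[0,0,0,0]}' 20
python3 -c "
from h import *;from cell import env;st(env)"
python3 -m creep '{"translation":[[-0.025,0,0.045],[-0.025,0,0.045],[0,0,0]],"turn":[[0,0,0],[0,0,0],[0,0,0]],"grip":[0,0,0]}' 20
python3 -c "
from h import *;from cell import env;st(env)"
```

```text
time_s: 14.9
tool_pos: [0.4992, 0.0031, 0.2125]
tool_rot: [180.0, 0.1, -20.1]
force: [-0.2, -1.0, 4.8]
grip_width: 0.0001
grasp_force: 2.1
t 14.9 case mm [-34.6   0.5 212.5] tool z in case [-0.001 -0.    -1.   ] x [ 1.    -0.001 -0.001] F case [ 0.2 -1.   4.8] w 0.1 g 2.1 q [  31.    2.  -35.  104.    1.   75. -114.]
time_s: 15.28
tool_pos: [0.4954, 0.0044, 0.2043]
tool_rot: [180.0, 0.1, -20.1]
force: [0.8, 0.0, 1.2]
grip_width: 0.0005
grasp_force: 0.4
t 15.28 case mm [-38.7   0.4 204.3] tool z in case [-0.002 -0.    -1.   ] x [ 1.    -0.001 -0.002] F case [0.7 0.3 1.2] w 0.5 g 0.4 q [  31.    2.  -35.  105.    1.   74. -114.]
```

The force is dropping near dead centre. I continue down over the pad in small steps.

```bash
python3 -m creep '{"translation":[[-0.025,0,0.025],[-0.025,0,0.03],[0,0,0.02],[0,0,0]],"turn":[[0,0,0],[0,0,0],[0,0,0],[0,0,0]],"grip":[0,0,0,0]}' 20
python3 -c "
from h import *;from cell import env;st(env)"
python3 -m creep '{"translation":[[0,0,0.015],[0,0,0.015],[0,0,0]],"turn":[[0,0,0],[0,0,0],[0,0,0]],"grip":[0,0,0]}' 20
python3 -c "
from h import *;from cell import env;st(env)"
```

```text
time_s: 15.78
tool_pos: [0.4919, 0.0057, 0.1987]
tool_rot: [180.0, 0.1, -20.1]
force: [-0.0, 0.6, 0.4]
grip_width: 0.0001
grasp_force: 0.0
t 15.78 case mm [-42.4   0.4 198.7] tool z in case [-0.001 -0.    -1.   ] x [ 1.    -0.001 -0.001] F case [-0.2  0.5  0.4] w 0.1 g 0.0 q [  31.    1.  -35.  106.    1.   73. -114.]
time_s: 16.15
tool_pos: [0.492, 0.0056, 0.198]
tool_rot: [180.0, 0.0, -20.1]
force: [-3.7, 0.3, 9.6]
grip_width: 0.0003
grasp_force: 4.5
t 16.15 case mm [-42.2   0.4 198. ] tool z in case [-0.    -0.001 -1.   ] x [ 1.    -0.001 -0.   ] F case [-3.6 -1.   9.6] w 0.3 g 4.5 q [  31.    1.  -35.  106.    1.   73. -114.]
```

```bash
python3 -m creep '{"translation":[[0.004,0,0.01],[0,0,0],[0,0,0]],"turn":[[0,0,0],[0,0,0],[0,0,0]],"grip":[0,0,0]}' 20
python3 -c "
from h import *;from cell import env;st(env)"
```

```text
time_s: 16.52
tool_pos: [0.4921, 0.0057, 0.1979]
tool_rot: [179.9, 0.0, -20.1]
force: [-5.9, 0.9, 13.2]
grip_width: 0.0004
grasp_force: 6.7
t 16.52 case mm [-42.2   0.4 197.9] tool z in case [-0.001 -0.001 -1.   ] x [ 1.    -0.001 -0.001] F case [-5.8 -1.2 13.2] w 0.4 g 6.7 q [  31.    1.  -35.  106.    1.   73. -114.]
```

```bash
python3 -m creep '{"translation":[[0.006,0,0.006],[0,0,0],[0,0,0],[0,0,0]],"turn":[[0,0,0],[0,0,0],[0,0,0],[0,0,0]],"grip":[0,0,0,0]}' 20
python3 -c "
from h import *;from cell import env;st(env)"
python3 -m creep '{"translation":[[0,0,-0.02],[0,0,-0.05],[0,0,-0.3],[0,0,-0.5],[0,0,-0.5]],"turn":[[0,0,0],[0,0,0],[0,0,0],[0,0,0],[0,0,0]],"grip":[0,0,0,0,0]}' 20
python3 -m creep '{"translation":[[-0.3,0,-0.2],[-0.3,0,0],[0,0,0]],"turn":[[0,0,0],[0,0,0],[0,0,0]],"grip":[0,0,0]}' 20
python3 - <<'E'
from h import *
from cell import env
st(env)
w=env.read_camera("wrist");s=env.read_camera("scene")
C=case(world(w)); m=(np.abs(C[:,:,1])<11)&(C[:,:,2]>180)&(C[:,:,2]<225)&(C[:,:,0]>-70)&(C[:,:,0]<60)
P=C[m]; P=P[np.argsort(P[:,0])]; print(P[::max(1,len(P)//25)].round(1))
cv2.imwrite("pics/g.png",np.vstack([cv2.resize(w["frame"][100:300,160:480],(640,400)),])[:,:,::-1])
cv2.imwrite("pics/h.png",cv2.resize(s["frame"][180:280,280:420],(700,500),interpolation=3)[:,:,::-1])
E
```

```text
time_s: 17.02
tool_pos: [0.4921, 0.0057, 0.1978]
tool_rot: [179.9, 0.1, -20.1]
force: [-8.5, 0.5, 17.3]
grip_width: 0.0002
grasp_force: 8.3
t 17.02 case mm [-42.2   0.5 197.8] tool z in case [-0.002 -0.001 -1.   ] x [ 1.    -0.001 -0.002] F case [-8.1 -2.4 17.3] w 0.2 g 8.3 q [  31.    2.  -35.  106.    1.   73. -114.]
time_s: 17.65
tool_pos: [0.4929, 0.0052, 0.3057]
tool_rot: [180.0, 0.0, -20.1]
force: [0.2, 0.4, -0.1]
grip_width: 0.0003
grasp_force: 0.0
time_s: 18.02
tool_pos: [0.4475, 0.0222, 0.3214]
tool_rot: [180.0, -0.1, -20.1]
force: [0.5, 0.7, 0.1]
grip_width: 0.0007
grasp_force: 0.0
t 18.02 case mm [-89.8   0.8 321.4] tool z in case [ 0.002 -0.001 -1.   ] x [ 1.    -0.001  0.002] F case [0.2 0.8 0.1] w 0.7 g 0.0 q [  32.   -8.  -33.  100.   -4.   87. -111.]
[[-59.    6.  196.4]
 [-55.9   4.2 199.8]
 [-52.9  -6.8 197.3]
 [-49.6  -2.5 196.8]
 [-46.4   7.6 195.8]
 [-43.6  -2.5 197.5]
 [-40.4  -5.9 196.6]
 [-37.2  -1.7 195.7]
 [-34.6   0.8 197.4]
 [-31.4  -1.7 196.5]
 [-28.2  -3.3 196. ]
 [-25.    6.6 195. ]
 [-22.6   7.4 196.5]
 [-19.4  -9.9 195.8]
 [-16.3  10.7 194.8]
 [-13.1  -4.1 194.2]
 [-10.7  10.6 196.4]
 [ -7.6  -8.1 194.9]
 [ 30.2   6.5 186.4]
 [ 31.8   5.6 190.9]
 [ 34.5  -7.8 191.8]
 [ 37.   -8.7 189.9]
 [ 39.7  -2.3 191. ]
 [ 42.4   2.4 191.8]
 [ 56.    8.  180.8]
 [ 58.4  -8.6 185.9]]
```

View pics/h.png

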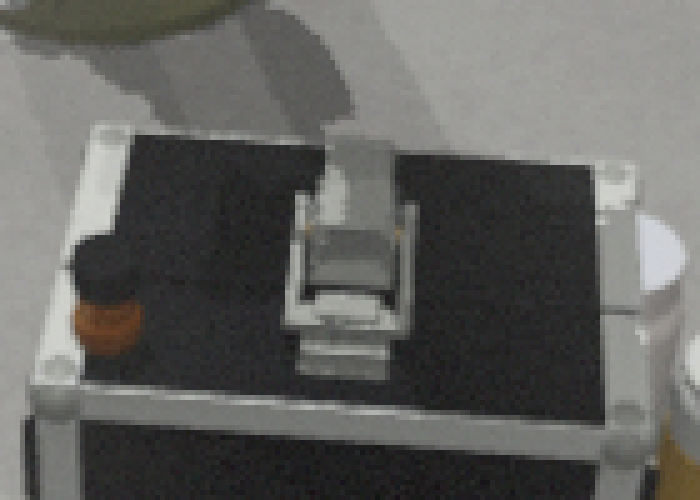

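View pics/g.png

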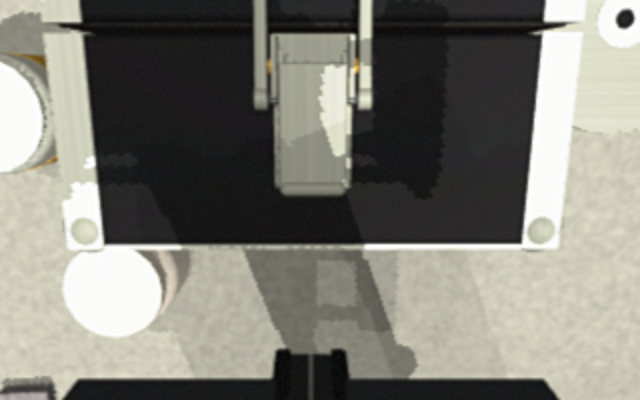

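Both views show the loop hooked over the keeper (scene crop (345,310)) and the lever lying flat by itself (wrist crop (313,120)). Its slope is about 0.05 rad, the seam is drawn in, and the pot and jars are where they were. I pressed it home at 17 N and nothing is touching it now, so I'm handing in.

```bash
python3 -c "
from cell import env;print(env.sign_off())"
```

```text
the job is handed in; nothing more can be done
None
```

The latch is closed and handed in at about 18 s of robot time: the loop is hooked on the keeper, the lever was pressed home at about 17 N and stays down by itself (about 0.05 rad), and the front half is drawn in.

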